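Fetch the small ring cutter from among the ware

TASK

The small ring cutter is hemmed in on the ware stand by the beaker, the dropper bottle and the hand stamp. First set all three of these upright on the empty side board, then stand the cutter, rolled rim up, centred on the grey clay disc, and last put the beaker, bottle and stamp back upright on the stand, each on the very place where it stood at the start. Do not knock any of them over.

Things in the scene. Friction and masses are not known exactly. Their poses are not given: they have to be found in the camera images.
- stand: Ware stand, fixed: plywood base 12 mm thick, x -105 to 80, y -85 to 85 mm; 38 mm high rail at the back, x 68 to 80 mm. Origin at table height under the cutter's starting place; x away from the robot, y left, z up. Pencilled circles (44 mm) at (x, y) = (-66, 0), (0, 66), (0, -66) mm; beaker, bottle and stamp each start within 4 mm of one of these centres, which on which varies.
- side_board: The empty side board, fixed: light wooden board 105 mm (its x) by 238 mm (its y), 10 mm thick, with dark battens at both ends. Origin under its centre at table height, z up, x away from the robot. It lies front left or front right of the stand; the plaster bat lies on the other side. Note: a 221 mm high tool chest, lid open, stands fixed at x over 0.52 m, y 0.08 to 0.36 m.
- disc_top (a point): Centre of the upper face of the grey clay disc, 88 mm across and 9 mm thick, fixed in the middle of a round white plaster bat (136 mm across, 14 mm thick), so its upper face is 23 mm above the table. Axes: z up.
- cutter_mid (a point): The small tinned ring cutter, loose, 49 mm across and 28 mm high, 60 g, rolled rim up; this point is its centre, 14 mm above its underside, z up. It starts in the middle of the stand. Take it across its outside; do not reach into its opening, which acts as if filled.
- beaker_mid (a point): The plain grey clay beaker, loose, open on top, 65 mm across and 83 mm high, about 190 g, nearly cylindrical; this point is on its axis half-way up, 41.5 mm above its underside, z up.
- bottle_mid (a point): The small brown dropper bottle, loose, 102 mm high, about 70 g: body 33 mm across up to 65 mm, then shoulder, cap and thin dropper bulb; this point is on its axis half-way up, 51 mm above its underside, z up.
- stamp_mid (a point): The hand stamp, loose, standing on its brass foot, 91 mm high, about 130 g: foot 27 mm across, waist 22 mm at 20 to 44 mm up, black turned handle widening to 31 mm near the top; this point is on its axis half-way up, 45.5 mm above its underside, z up.
Not all that is in view belongs to the job. What is shaped like the part that bears bottle_mid but orange or turquoise is not meant.

How it is judged:
By the outcome, as a careful person would: the job done as asked, in the order asked, and still so for the second after the job is handed in, with the robot touching nothing.
It also fails if it takes over 131 s, if anything falls off the work surface, if the arm or the gripper's body presses on something with over 40 N, if the wrist force passes 120 N, or if a joint passes its speed limit or range.

ROBOT

A 7-joint arm with a two-finger parallel gripper is mounted at the origin on a cart in front of the work surface, level with it; the furniture and walls round the work are solid. World frame = base frame: x ahead of the robot, y to its left, z up, the work surface at z = 0. Lengths are in m, angles in rad, forces in N, time in s.
With the tool pointing down it reaches from about 0.4 to 0.85 m from the base axis. Payload 4.5 kg.
Tool frame: the origin (TCP) lies between the finger pads; the fingertips stand 11 mm ahead of it and the grasp point (between the pads) lies 8 mm behind it (r.nose_length is the distance from the TCP to the fingertips, in m); z points along the fingers, y is the line along which they close (so a half turn about z gives the same grasp; the last joint's range is limited). The gripper opens to 88 mm and grips with 3 to 60 N. Pads are 18 mm wide; open, the fingers measure 123 mm over their backs; the gripper's body (75 mm by 187 mm) begins 45 mm behind the grasp point.
Start: joints at [-1.243, 0.689, -0.195, 1.565, 0.157, 0.902, -0.215], TCP at [0.181, 0.598, 0.25] pointing down, gripper open.
Joint ranges: [-3.01, 3.01], [-0.46, 2.08], [-1.47, 1.51], [0.13, 2.56], [-1, 4.14], [0.04, 2.09], [-2.66, 2.66]. Speed limits (rad/s): [2.57, 2.57, 3.14, 3.14, 3.14, 3.14, 3.14].

INTERFACE

Orientations are given as a unit quaternion [x, y, z, w].
In Python, from plant import get_state, snapshot, camera_model, r gives the robot as it stands.
- The arm moves only by the shell command python3 -m inch 'ROWS' [FORCE]. ROWS is text: rows parted by semicolons, each of 7 numbers parted by spaces: the opening, from -1 (shut) to 1 (fully open), then the shift along the tool's x, y, z in m, then the turn, a rotation vector about the tool's x, y, z in rad. A call has 1 to 20 rows; each row shifts and turns the commanded pose from where the row before left it, along the tool's axes as they then stand; what a row does not reach is not made up. A row lasts 1/12 s, in which the tool goes at most 41.7 mm and 7.16 degrees, less where a joint would pass 70% of its speed; a pose out of reach is approached as far as the arm can. A call is refused whole if a number of a shift passes 0.0417 or a number of a turn 0.125, either way. A call with a gripper value outside its range is refused whole. The fingers move at their own pace and stop on an object; FORCE is the grip in N (left out, the last holds). Time passes only in rows, so rows that do not move let the fingers close. It gives the time, the measured TCP pose, the force, the opening and the grip force at its end, in the units of the state.
- get_state(): the state, without advancing time (a new reading comes with each control period).
- snapshot(name): name is "side" or "top" or "wrist"; returns (picture, depth): 400x640x3 uint8, red, green, blue; 400x640 float32, m along the optical axis (not along the pixel's ray), 0 where there is no reading.
- camera_model(name): a dict with "intrinsics" (3x3 intrinsics, pixels), "view" (4x4, takes a point from world to camera coordinates). Camera axes: x right, y down, z forward; pixel columns grow to the right and rows downward; lengths in m; the calibration is good to about 2 mm. A picture is of the moment at which its call begins: read the wrist's pose just before it. camera_model takes no time and is no camera call; for the wrist camera it gives the pose at the moment of the call.
- r.finish_job(): hands the job in; it is judged then, once.
The state is a dict: "clock": time; "q": joint angles; "qd": joint speeds; "joint_torque": joint torques, N m; "tool_pos": TCP position; "eef_rot": TCP orientation; "contact_force": force on the tool from outside, world axes, zero at the start; "moment": the same for the moment, N m; "opening": opening from 0.0 (shut) to 1.0 (fully open); "finger_force": force on a finger pad.
Only numpy, scipy, OpenCV 4.12 (cv2) and the standard library are available. Lean on these libraries where they do the work, as an engineer would, in place of code of your own. Each camera call takes 0.05 s, during which the arm holds its last target. There are 200 camera calls.

## Working session

There is one attempt and no reset: what is moved stays moved. The work goes in short steps, Python scripts to look and compute and a shell command to move; the robot and the scene stay as the last step left them, time stands still between calls to the robot, and variables do not carry over. Pictures are saved under pics/ and viewed, at most 14 in all, crops included, and the job is handed in when it is done.

```bash
ls; mkdir -p pics; python3 - <<'E'
from plant import *
import cv2,numpy as np
s=get_state();print(s['clock'],s['tool_pos'],s['eef_rot'],s['opening'])
ims=[]
for n in("top","side"):
    p,d=snapshot(n);cv2.imwrite(f"pics/{n}0.png",p[...,::-1]);np.save(f"pics/{n}0.npy",d)
    c=camera_model(n);print(n,np.round(c['intrinsics'],1).tolist(),np.round(c['view'],3).tolist())
E
```

```text
pics
0.0 [0.18089046 0.5976234  0.24892485] [ 1.46337570e-01  9.89234300e-01 -9.00972623e-04 -5.39264433e-05] 1.0022989982701844
top [[502.9, 0.0, 316.4], [0.0, 502.9, 194.4], [0.0, 0.0, 1.0]] [[0.013, -1.0, 0.012, -0.103], [-0.986, -0.015, -0.165, 0.559], [0.166, -0.01, -0.986, 1.232], [0.0, 0.0, 0.0, 1.0]]
side [[485.6, 0.0, 317.8], [0.0, 485.6, 202.0], [0.0, 0.0, 1.0]] [[0.822, -0.569, -0.012, -0.516], [-0.32, -0.445, -0.837, 0.191], [0.471, 0.692, -0.547, 0.991], [0.0, 0.0, 0.0, 1.0]]
```

View pics/top0.png

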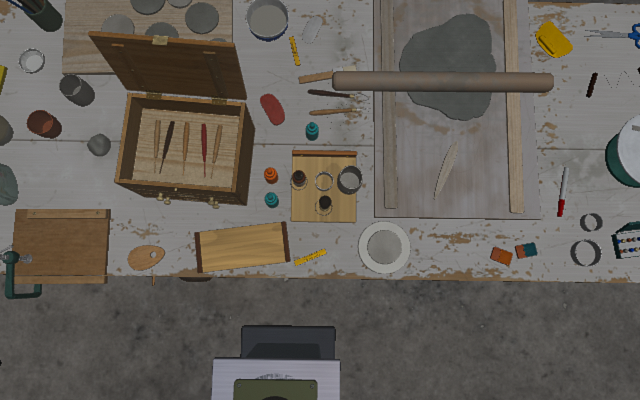

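View pics/side0.png

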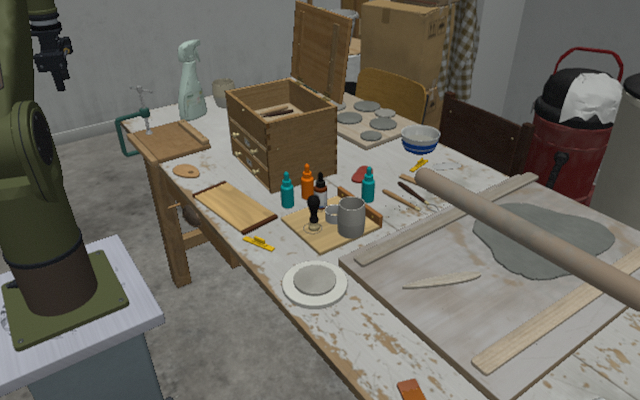

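The top view shows the stand at about (323,185). The beaker is on the right at (350,179), the bottle on the left at (299,179), the stamp in front at (324,204) and the cutter in the middle at (324,181). The side board is at (243,247), front left, and the bat is at (384,247). The side view agrees, with the stamp at (313,210) and the beaker at (350,218). The turquoise and orange bottles are decoys just left of the stand.

```bash
cat > h.py <<'E'
from plant import *
import cv2,numpy as np
def cloud(n,d,c=None):
    c=c or camera_model(n);K=c['intrinsics'];V=np.array(c['view'])
    v,u=np.mgrid[:d.shape[0],:d.shape[1]]
    P=np.stack([(u-K[0][2])/K[0][0]*d,(v-K[1][2])/K[1][1]*d,d],-1)
    W=(P-V[:3,3])@V[:3,:3]; W[d==0]=np.nan
    return W
def plane(c,uv,z):
    K=np.array(c['intrinsics']);V=np.array(c['view']);R=V[:3,:3]
    o=-R.T@V[:3,3];d=R.T@np.linalg.solve(K,[*uv,1]);return o+d*(z-o[2])/d[2]
E
python3 - <<'E'
from h import *
d=np.load('pics/top0.npy');im=cv2.imread('pics/top0.png')
W=cloud('top',d)
for nm,(u0,u1,v0,v1) in dict(stand=(285,365,145,228),board=(190,295,218,275),bat=(355,415,218,276)).items():
    S=W[v0:v1,u0:u1]
    for lo,hi in((.004,.012),(.0085,.016),(.018,.028),(.03,.045),(.07,.1),(.1,.12)):
        m=((S[...,2]>lo)&(S[...,2]<hi)).astype(np.uint8)
        n,l,st,ce=cv2.connectedComponentsWithStats(m)
        for i in range(1,n):
            if st[i,4]>25:
                p=S[l==i]; r=cv2.minAreaRect(p[:,:2].astype(np.float32)*1000)
                print(nm,lo,hi,st[i,4],'rect',np.round(r[0],1),np.round(r[1],1),round(r[2],1),'z',np.median(p[:,2]).round(4),'px',ce[i]+[u0,v0])
print(W[150,120],)
for u,v in((324,181),(299,179),(350,179),(324,204),(271,174),(272,200),(384,247),(243,247),(325,153),(240,198)):print(u,v,W[v,u].round(3))
cv2.imwrite('pics/crop.png',cv2.resize(im[140:280,185:425],None,fx=3.3,fy=3.3,interpolation=cv2.INTER_CUBIC))
E
```

```text
stand 0.004 0.012 1768 rect [ 581.9 -113.6] [177.  172.5] 0.0 z 0.01 px [320.91006787 192.14875566]
stand 0.004 0.012 116 rect [ 601.  -122.6] [51.3 38.5] 79.0 z 0.0102 px [326.63793103 181.56034483]
stand 0.0085 0.016 2749 rect [ 582.5 -113.3] [168.9 174.6] 89.6 z 0.0118 px [320.92906511 190.37868316]
stand 0.018 0.028 182 rect [ 605.5 -181.6] [44.7 45. ] 20.0 z 0.0213 px [349.95604396 179.21428571]
stand 0.03 0.045 316 rect [ 674.2 -114. ] [ 13.9 166.8] 0.3 z 0.0368 px [323.59493671 152.37974684]
stand 0.03 0.045 45 rect [ 616.  -185.8] [54.5 23.2] 68.9 z 0.0385 px [351.66666667 173.02222222]
stand 0.03 0.045 46 rect [ 603.1 -112.6] [37.5 48.1] 24.3 z 0.0393 px [323.13043478 177.        ]
stand 0.07 0.1 168 rect [ 597.  -178.1] [60.9 58.3] 17.0 z 0.089 px [349.81547619 178.61309524]
stand 0.07 0.1 87 rect [602.2 -49.7] [30.8 27.6] 1.3 z 0.08 px [298.62068966 176.72413793]
stand 0.07 0.1 84 rect [ 535.7 -116.5] [28.3 29.7] 0.4 z 0.0967 px [324.70238095 201.51190476]
stand 0.1 0.12 37 rect [ 536.4 -118.2] [17.3 20.3] 37.4 z 0.1019 px [325.24324324 200.89189189]
board 0.004 0.012 3097 rect [430.4  95.9] [111.2 242.1] 7.0 z 0.009 px [241.82434614 246.70100097]
board 0.0085 0.016 2377 rect [427.9  94.3] [104.6 237.4] 8.0 z 0.0106 px [241.82372739 246.73327724]
bat 0.0085 0.016 995 rect [ 431.9 -271.3] [133.3 134.7] 45.4 z 0.0129 px [382.82512563 247.56984925]
bat 0.018 0.028 845 rect [ 431.4 -273.3] [90.7 86.8] 53.8 z 0.022 px [384.57988166 246.68402367]
[0.62806917 0.34820904 0.20659689]
324 181 [ 0.603 -0.115  0.01 ]
299 179 [ 0.591 -0.052  0.09 ]
350 179 [ 0.606 -0.183  0.026]
324 204 [ 0.528 -0.114  0.1  ]
271 174 [0.606 0.019 0.075]
272 200 [0.54  0.015 0.076]
384 247 [ 0.431 -0.27   0.021]
243 247 [0.427 0.091 0.011]
325 153 [ 0.672 -0.117  0.037]
240 198 [0.536 0.087 0.124]
```

View pics/crop.png

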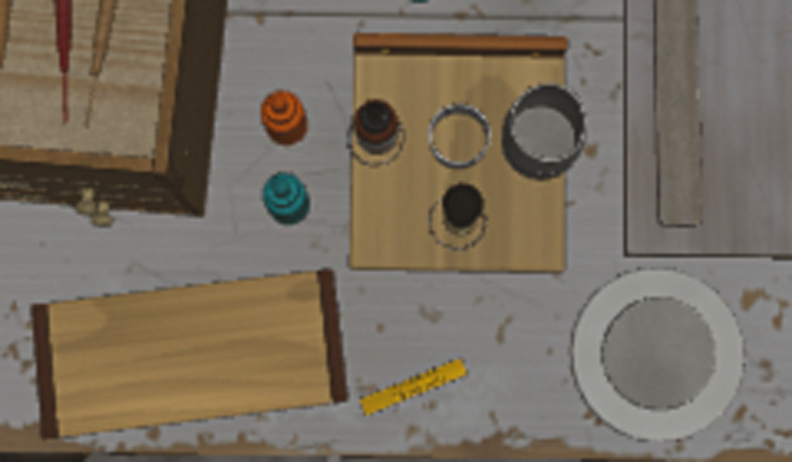

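```bash
python3 -m inch '1 0 0 -0.01 0 0 0.116;1 0 0 -0.01 0 0 0.116;1 0 0 -0.01 0 0 0.116;1 0 0 -0.01 0 0 0.116;1 0 0 -0.01 0 0 0.116;1 0 0 -0.01 0 0 0.116;1 0 0 -0.01 0 0 0.116;1 0 0 -0.01 0 0 0.116;1 0 0 -0.01 0 0 0.116;1 0 0 -0.01 0 0 0.116;1 0 0 0 0 0 0.116;1 0 0 0 0 0 0'; python3 -c "
from h import *;s=get_state();print(s['q'])"
```

```text
clock: 1.1
tool_pos: [0.1809, 0.5983, 0.3499]
eef_rot: [0.708, 0.706, 0.0, 0.0]
contact_force: [0.2, -0.2, -0.4]
opening: 1.0
finger_force: 0.0
[-1.44770099  0.5951536   0.17721708  1.43900113 -0.10976734  1.11673785
 -1.25394142]
```

```bash
python3 -m inch '1 -0.038 0.015 0 0 0 0;1 -0.038 0.015 0 0 0 0;1 -0.038 0.015 0 0 0 0;1 -0.038 0.015 0 0 0 0;1 -0.038 0.015 0 0 0 0;1 -0.038 0.015 0 0 0 0;1 -0.038 0.015 0 0 0 0;1 -0.038 0.015 0 0 0 0;1 -0.038 0.015 0 0 0 0;1 -0.038 0.015 0 0 0 0;1 -0.038 0.015 0 0 0 0;1 -0.038 0.015 0 0 0 0;1 -0.038 0.015 0 0 0 0;1 -0.038 0.015 0 0 0 0;1 -0.038 0.015 0 0 0 0;1 -0.038 0.015 0 0 0 0;1 -0.038 0.015 0 0 0 0;1 -0.038 0.015 0 0 0 0;1 -0.03 0.01 0 0 0 0;1 0 0 0 0 0 0' && python3 - <<'E'
from h import *
s=get_state();print(s['q'])
c=camera_model('wrist');p,d=snapshot('wrist');print(np.round(c['view'],3).tolist())
cv2.imwrite('pics/w1.png',p[...,::-1]);np.save('pics/w1.npy',d)
import pickle;pickle.dump(c,open('pics/w1.pkl','wb'))
E
```

```text
clock: 2.77
tool_pos: [0.4625, -0.1228, 0.3496]
eef_rot: [0.709, 0.705, -0.001, 0.002]
contact_force: [-0.1, 0.2, -1.0]
opening: 1.001
finger_force: 0.0
[-0.08590911  0.38224631  0.359844    1.86717138 -0.16040261  0.91839006
  0.34211845]
[[1.0, -0.004, 0.001, -0.464], [-0.004, -0.947, 0.32, -0.19], [-0.001, -0.32, -0.947, 0.448], [0.0, 0.0, 0.0, 1.0]]
```

View pics/w1.png

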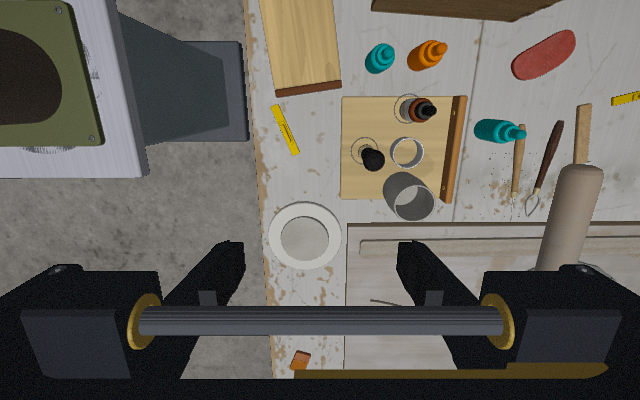

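The wrist view shows the bottle at about (425,110), the stamp at (372,158), the cutter at (407,152), the beaker at (408,196) and the bat at (305,237). The side board is at the top edge. That is enough to measure from.

```bash
cat >> h.py <<'E'
from scipy.optimize import least_squares
def fit(P,c0,R=None):
    f=lambda q:np.hypot(P[:,0]-q[0],P[:,1]-q[1])-(R or q[2])
    s=least_squares(f,[*c0]+([] if R else [.03]),loss='soft_l1',f_scale=.001);return s.x.round(4),len(P),np.median(abs(s.fun)).round(4)
E
python3 - <<'E'
from h import *
import pickle
for n,c in(('w1',pickle.load(open('pics/w1.pkl','rb'))),('top0',camera_model('top'))):
    W=cloud(n,np.load(f'pics/{n}.npy'),c).reshape(-1,3)
    W=W[np.isfinite(W[:,2])]
    def sel(c0,r,lo,hi):return W[(np.hypot(W[:,0]-c0[0],W[:,1]-c0[1])<r)&(W[:,2]>lo)&(W[:,2]<hi)]
    B,D,S,C=(.6,-.18),(.6,-.049),(.535,-.116),(.6,-.114)
    p=sel(B,.045,.088,.1);print(n,'beaker rim',fit(p,B),p[:,2].max().round(4))
    q=cv2.minEnclosingCircle((p[:,:2]*1000).astype(np.float32));print(q)
    for lo,hi in((.02,.05),(.05,.075)):print('bottle',lo,fit(sel(D,.03,lo,hi),D,.0165),fit(sel(D,.03,lo,hi),D))
    for z in(.09,.1): p=sel(D,.03,z,.13);print('bottle hi',np.median(p,0) if len(p) else 0,len(p))
    p=sel(S,.03,.095,.12);print('stamp top',(p.min(0)+p.max(0))/2,p.mean(0),p.max(0)[2])
    for lo,hi in((.014,.028),(.034,.054),(.075,.1)):
        p=sel(S,.03,lo,hi);print('stamp',lo,len(p) and fit(p,S))
    p=sel(C,.035,.034,.05);print('cutter',len(p),fit(p,C),cv2.minEnclosingCircle((p[:,:2]*1000).astype(np.float32)),p[:,2].max())
    p=sel((.431,-.272),.06,.018,.03);print('disc',p.mean(0),cv2.minEnclosingCircle((p[:,:2]*1000).astype(np.float32)))
    p=W[(W[:,2]>.034)&(W[:,2]<.04)&(abs(W[:,0]-.674)<.012)&(abs(W[:,1]+.114)<.11)];print('rail',p.min(0),p.max(0))
E
```

```text
w1 beaker rim (array([ 0.5989, -0.1761,  0.0283]), 361, np.float64(0.0007)) 0.0978
((599.303955078125, -176.88143920898438), 30.729045867919922)
bottle 0.02 (array([ 0.603 , -0.0472]), 120, np.float64(0.0002)) (array([ 0.6035, -0.0472,  0.0169]), 120, np.float64(0.0001))
bottle 0.05 (array([ 0.604 , -0.0472]), 267, np.float64(0.0009)) (array([ 0.6024, -0.0471,  0.0151]), 267, np.float64(0.0009))
bottle hi [ 0.60009239 -0.04664149  0.1062013 ] 184
bottle hi [ 0.60078553 -0.04695795  0.11041326] 110
stamp top [ 0.53762603 -0.11274954  0.10024877] [ 0.5363336  -0.11233436  0.10099774] 0.10549143097915678
stamp 0.014 (array([ 0.5405, -0.1213,  0.0215]), 209, np.float64(0.0043))
stamp 0.034 (array([ 0.5386, -0.1153,  0.0112]), 51, np.float64(0.0008))
stamp 0.075 (array([ 0.5372, -0.1136,  0.0135]), 167, np.float64(0.001))
cutter 213 (array([ 0.5993, -0.1122,  0.0233]), 213, np.float64(0.0007)) ((598.86767578125, -118.09037780761719), 30.519319534301758) 0.04994637871757716
disc [ 0.43376504 -0.26700578  0.02319129] ((433.6793518066406, -268.91375732421875), 44.23906707763672)
rail [ 0.668
[... 531 characters left out ...]
60128791 -0.04945439  0.10928162] 24
stamp top [ 0.53513974 -0.11617351  0.10042223] [ 0.53638193 -0.11637354  0.09960846] 0.10583628636591519
stamp 0.014 (array([ 0.5413, -0.1186,  0.0204]), 68, np.float64(0.0046))
stamp 0.034 (array([ 0.5404, -0.1162,  0.0136]), 7, np.float64(0.0003))
stamp 0.075 (array([ 0.5357, -0.1159,  0.012 ]), 84, np.float64(0.0018))
cutter 58 (array([ 0.5987, -0.1145,  0.0233]), 58, np.float64(0.0006)) ((598.9442138671875, -119.52044677734375), 29.34274673461914) 0.04846493710046156
disc [ 0.43216309 -0.27134888  0.02195921] ((429.65728759765625, -272.04913330078125), 58.58816909790039)
rail [ 0.66734994 -0.19745274  0.03412531] [ 0.68013822 -0.03058508  0.03994705]
```

```bash
python3 -m inch '0.36 0.0016 0.015 0.04 0 0 0;0.36 0.0016 0.015 0.04 0 0 0;0.36 0.0016 0.015 0.04 0 0 0;0.36 0.0016 0.015 0.04 0 0 0;0.36 0.0016 0.0145 0.04 0 0 0;0.36 0 0 0.02 0 0 0;0.36 0 0 0 0 0 0;0.36 0 0 0 0 0 0' 15
```

```text
clock: 3.48
tool_pos: [0.5331, -0.1061, 0.1339]
eef_rot: [0.706, 0.708, -0.001, -0.002]
contact_force: [0.5, -0.5, 0.4]
opening: 0.68
finger_force: 0.0
```

```bash
cat > look.py <<'E'
from h import *
import sys,pickle
def look(nm,cam='wrist'):
    s=get_state();c=camera_model(cam);p,d=snapshot(cam);cv2.imwrite(f'pics/{nm}.png',p[...,::-1])
    W=cloud(cam,d,c);print('tcp',s['tool_pos'].round(4) if hasattr(s['tool_pos'],'round') else s['tool_pos']);return p,W
def sel(W,c0,r,lo,hi):
    W=W.reshape(-1,3);return W[(np.hypot(W[:,0]-c0[0],W[:,1]-c0[1])<r)&(W[:,2]>lo)&(W[:,2]<hi)]
E
python3 - <<'E'
from look import *
p,W=look('w2')
S=(.537,-.116);B=(.598,-.178);D=(.602,-.049);C=(.599,-.114)
for c0,r,lo,hi,R in((S,.03,.016,.03,.0135),(S,.03,.034,.054,.011),(S,.03,.07,.1,None),(B,.045,.088,.1,None),(D,.03,.02,.05,.0165),(D,.03,.05,.075,.0165),(C,.035,.034,.05,None)):
    q=sel(W,c0,r,lo,hi);print(c0,lo,len(q),len(q)>20 and fit(q,c0,R))
E
```

```text
tcp [ 0.5331 -0.1061  0.1339]
(0.537, -0.116) 0.016 280 (array([ 0.5378, -0.1162]), 280, np.float64(0.0013))
(0.537, -0.116) 0.034 292 (array([ 0.5378, -0.116 ]), 292, np.float64(0.001))
(0.537, -0.116) 0.07 790 (array([ 0.5376, -0.1125,  0.0129]), 790, np.float64(0.0009))
(0.598, -0.178) 0.088 421 (array([ 0.598 , -0.1756,  0.0276]), 421, np.float64(0.0004))
(0.602, -0.049) 0.02 334 (array([ 0.6032, -0.047 ]), 334, np.float64(0.0001))
(0.602, -0.049) 0.05 964 (array([ 0.6043, -0.0475]), 964, np.float64(0.0011))
(0.599, -0.114) 0.034 654 (array([ 0.5997, -0.1116,  0.023 ]), 654, np.float64(0.0005))
```

View pics/w2.png

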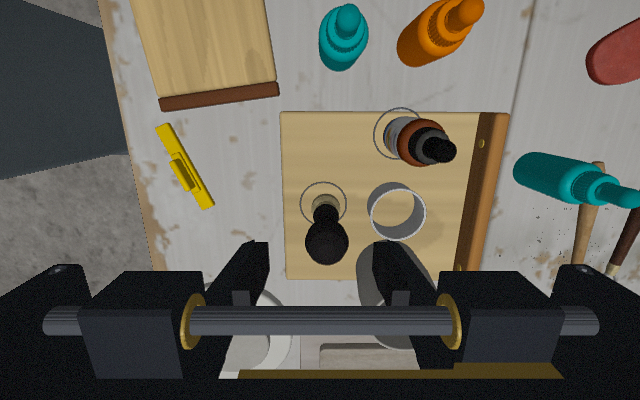

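The closer view shows the stamp at about (325,225), upright between the open fingers, the cutter at (397,212) and the bottle at (425,145). The positions agree with the earlier ones to about 2 mm.

```bash
python3 -m inch '0.36 -0.0086 0.0044 0 0 0 0;0.36 0 0 0.02 0 0 0;0.36 0 0 0.02 0 0 0;0.36 0 0 0.02 0 0 0;0.36 0 0 0.017 0 0 0;0.36 0 0 0 0 0 0;0.36 0 0 0 0 0 0' && python3 -m inch '-0.2 0 0 0 0 0 0;-0.3 0 0 0 0 0 0;-0.4 0 0 0 0 0 0;-0.5 0 0 0 0 0 0;-0.6 0 0 0 0 0 0;-0.7 0 0 0 0 0 0;-0.8 0 0 0 0 0 0;-1 0 0 0 0 0 0;-1 0 0 0 0 0 0;-1 0 0 0 0 0 0' 15
```

```text
clock: 4.12
tool_pos: [0.5394, -0.1169, 0.0588]
eef_rot: [0.707, 0.707, 0.0, 0.001]
contact_force: [0.2, -0.1, 0.7]
opening: 0.684
finger_force: 0.0
clock: 4.95
tool_pos: [0.5389, -0.1163, 0.0581]
eef_rot: [0.707, 0.707, 0.0, 0.0]
contact_force: [-1.3, 0.1, 6.1]
opening: 0.324
finger_force: 14.7
```

```bash
python3 -m inch '-1 0 0 -0.01 0 0 0;-1 0 0 -0.03 0 0 0;-1 0 0 -0.035 0 0 0;-1 0 0 -0.035 0 0 0;-1 0 0 -0.03 0 0 0;-1 0.027 -0.0155 0 0 0 0;-1 0.027 -0.0155 0 0 0 0;-1 0.027 -0.0155 0 0 0 0;-1 0.027 -0.0155 0 0 0 0;-1 0.027 -0.0155 0 0 0 0;-1 0.027 -0.0155 0 0 0 0;-1 0.027 -0.0155 0 0 0 0;-1 0.027 -0.0155 0 0 0 0;-1 0 0 0 0 0 0;-1 0 0 0 0 0 0' 15 && python3 -m inch '-1 0 0 0.03 0 0 0;-1 0 0 0.03 0 0 0;-1 0 0 0.03 0 0 0;-1 0 0 0.02 0 0 0;-1 0 0 0.01 0 0 0;-1 0 0 0.01 0 0 0;-1 0 0 0.005 0 0 0;-1 0 0 0 0 0 0;-1 0 0 0 0 0 0'; python3 -c "
from h import *;s=get_state();print(s['q'])"
```

```text
clock: 6.2
tool_pos: [0.4136, 0.1014, 0.1979]
eef_rot: [0.705, 0.709, 0.0, -0.001]
contact_force: [0.8, -0.6, -1.1]
opening: 0.322
finger_force: 14.7
clock: 6.95
tool_pos: [0.4179, 0.0993, 0.065]
eef_rot: [0.708, 0.707, -0.002, -0.001]
contact_force: [0.6, -0.0, -1.3]
opening: 0.323
finger_force: 14.7
[-0.36562552  0.83815708  0.04080226  2.27637154 -0.76265777  0.04355953
  0.42256647]
```

```bash
python3 -m inch '-1 0 0.008 -0.015 0 0 0;-1 0 0.009 -0.02 0 0 0;-1 0 0.009 0 0 0 0;-1 0 0.008 0 0 0 0.12;-1 0 0 0 0 0 0.12;-1 0 0 0 0 0 0.12;-1 0 0 0 0 0 0.12;-1 0 0 0 0 0 0.12;-1 0 0 0 0 0 0.12;-1 0 0 0 0 0 0.12;-1 0 0 0 0 0 0.12;-1 0 0 0 0 0 0.12;-1 0 0 0 0 0 0.12;-1 0 0 0 0 0 0.12;-1 0 0 0 0 0 0.12;-1 0 0 0 0 0 0.12;-1 0 0 0 0 0 0;-1 0 0 0 0 0 0'; python3 -c "
from h import *;s=get_state();print(s['q'],s['tool_pos'])"
```

```text
clock: 8.45
tool_pos: [0.4513, 0.1, 0.1003]
eef_rot: [1.0, 0.007, -0.002, 0.001]
contact_force: [-0.8, -0.7, -1.8]
opening: 0.322
finger_force: 14.7
[-0.5479813   0.81334185  0.38530802  2.18032331 -0.9823098   0.33448884
 -0.87531974] [0.45129351 0.1000228  0.10031556]
```

```bash
python3 -m inch '-1 0 0 0.012 0 0 0;-1 0 0 0.012 0 0 0;-1 0 0 0.01 0 0 0;-1 0 0 0.005 0 0 0;-1 0 0 0.003 0 0 0;-1 0 0 0 0 0 0;-1 0 0 0 0 0 0'; python3 -c "
from h import *;s=get_state();print(s['q'],s['tool_pos'])"
```

```text
clock: 9.03
tool_pos: [0.4511, 0.1002, 0.0581]
eef_rot: [1.0, 0.006, -0.002, 0.001]
contact_force: [0.7, -0.8, -1.2]
opening: 0.321
finger_force: 14.7
[-0.43074821  0.87234199  0.18655884  2.18695775 -0.98522829  0.1715819
 -0.88934441] [0.45113613 0.10019033 0.05805887]
```

```bash
python3 -m inch '-1 0 0 0.001 0 0 0;-1 0 0 0.001 0 0 0;-1 0 0 0 0 0 0;-1 0 0 0 0 0 0;-0.3 0 0 0 0 0 0;-0.1 0 0 0 0 0 0;0.1 0 0 0 0 0 0;0.3 0 0 0 0 0 0;0.3 0 0 0 0 0 0;0.3 0 0 0 0 0 0' && python3 -m inch '0.3 0 0 -0.01 0 0 0;0.3 0 0 -0.02 0 0 0;0.3 0 0 -0.04 0 0 0;0.3 0 0 -0.04 0 0 0;0.3 0 0 -0.04 0 0 0;0.3 0 0 0 0 0 -0.12;0.3 0 0 0 0 0 -0.12;0.3 0 0 0 0 0 -0.12;0.3 0 0 0 0 0 -0.12;0.3 0 0 0 0 0 -0.12;0.3 0 0 0 0 0 -0.12;0.3 0 0 0 0 0 -0.12;0.3 0 0 0 0 0 -0.12;0.3 0 0 0 0 0 -0.12;0.3 0 0 0 0 0 -0.12;0.3 0 0 0 0 0 -0.12;0.3 0 0 0 0 0 -0.12;0.3 0 0 0 0 0 -0.12;0.3 0 0 0 0 0 0;0.3 0 0 0 0 0 0'; python3 -c "
from h import *;s=get_state();print(s['q'],s['tool_pos']);p,d=snapshot('top');cv2.imwrite('pics/top1.png',p[...,::-1]);W=cloud('top',d).reshape(-1,3)
q=W[(np.hypot(W[:,0]-.45,W[:,1]-.1)<.04)&(W[:,2]>.085)&(W[:,2]<.12)];print(len(q),q.mean(0),q[:,2].max())"
```

```text
clock: 9.87
tool_pos: [0.4509, 0.1003, 0.0557]
eef_rot: [1.0, 0.006, -0.002, 0.001]
contact_force: [0.3, -0.4, -0.4]
opening: 0.65
finger_force: 0.0
clock: 11.53
tool_pos: [0.4515, 0.1003, 0.2058]
eef_rot: [0.708, 0.706, -0.002, -0.001]
contact_force: [0.1, -0.4, -0.7]
opening: 0.651
finger_force: 0.0
[-0.44251254  0.56923657  0.19427419  2.09620474 -0.2200896   0.49993902
 -0.08646104] [0.45150007 0.10033779 0.20578319]
55 [0.45215756 0.09290933 0.09423928] 0.10291265067893401
```

```bash
python3 -m inch '0.36 -0.0247 0.0252 0 0 0 0;0.36 -0.0247 0.0252 0 0 0 0;0.36 -0.0247 0.0252 0 0 0 0;0.36 -0.0247 0.0252 0 0 0 0;0.36 -0.0247 0.0252 0 0 0 0;0.36 -0.0247 0.0252 0 0 0 0;0.36 0 0 0 0 0 0;0.36 0 0 0 0 0 0;0.36 0 0 0.03 0 0 0;0.36 0 0 0.03 0 0 0;0.36 0 0 0 0 0 0;0.36 0 0 0 0 0 0' 12; python3 -c "
from look import *
p,W=look('w3')
for lo,hi in((.02,.05),(.05,.075)):print(fit(sel(W,(.603,-.048),.03,lo,hi),(.603,-.048),.0165))
"
```

```text
clock: 12.58
tool_pos: [0.6008, -0.0461, 0.1443]
eef_rot: [0.707, 0.708, -0.003, -0.003]
contact_force: [0.3, 0.2, 0.9]
opening: 0.679
finger_force: 0.0
tcp [ 0.6008 -0.0461  0.1443]
(array([ 0.6035, -0.0468]), 284, np.float64(0.0001))
(array([ 0.6036, -0.0479]), 734, np.float64(0.001))
```

```bash
python3 -m inch '0.36 -0.0015 0.0025 0.015 0 0 0;0.36 0 0 0.02 0 0 0;0.36 0 0 0.02 0 0 0;0.36 0 0 0.015 0 0 0;0.36 0 0 0.008 0 0 0;0.36 0 0 0 0 0 0;0.36 0 0 0 0 0 0;0 0 0 0 0 0 0;-0.1 0 0 0 0 0 0;-0.2 0 0 0 0 0 0;-0.3 0 0 0 0 0 0;-0.4 0 0 0 0 0 0;-1 0 0 0 0 0 0;-1 0 0 0 0 0 0;-1 0 0 0 0 0 0;-1 0 0 0 0 0 0' 12
```

```text
clock: 13.97
tool_pos: [0.605, -0.0493, 0.0677]
eef_rot: [0.707, 0.707, -0.002, -0.001]
contact_force: [-1.0, 0.2, 6.3]
opening: 0.362
finger_force: 12.0
```

```bash
python3 -m inch '0 0 0 0 0 0 0;0 0 0 0 0 0 0;0 0 0 0 0 0 0;0 0 0 0.003 0 0 0;0 0 0 0 0 0 0;-0.2 0 0 0 0 0 0;-0.3 0 0 0 0 0 0;-1 0 0 0 0 0 0;-1 0 0 0 0 0 0;-1 0 0 0 0 0 0;-1 0 0 0 0 0 0' 15
```

```text
clock: 14.88
tool_pos: [0.6048, -0.0492, 0.0642]
eef_rot: [0.707, 0.707, -0.002, -0.001]
contact_force: [0.3, -0.5, -0.9]
opening: 0.357
finger_force: 15.0
```

```bash
python3 -m inch '-1 0 0 -0.01 0 0 0;-1 0 0 -0.03 0 0 0;-1 0 0 -0.04 0 0 0;-1 0 0 -0.04 0 0 0;-1 0 0 -0.036 0 0 0;-1 0.0274 -0.02 0 0 0 0;-1 0.0274 -0.02 0 0 0 0;-1 0.0274 -0.02 0 0 0 0;-1 0.0274 -0.02 0 0 0 0;-1 0.0274 -0.02 0 0 0 0;-1 0.0274 -0.02 0 0 0 0;-1 0.0274 -0.02 0 0 0 0;-1 0.0274 -0.02 0 0 0 0;-1 0 0 0 0 0 0' && python3 -m inch '-1 0 0 0 0 0 0.12;-1 0 0 0 0 0 0.12;-1 0 0 0 0 0 0.12;-1 0 0 0 0 0 0.12;-1 0 0 0 0 0 0.12;-1 0 0 0 0 0 0.12;-1 0 0 0 0 0 0.12;-1 0 0 0 0 0 0.12;-1 0 0 0 0 0 0.12;-1 0 0 0 0 0 0.12;-1 0 0 0 0 0 0.12;-1 0 0 0 0 0 0.12;-1 0 0 0 0 0 0.12;-1 0 0 0 0 0 0;-1 0 0 0 0 0 0;-1 0 0 0 0 0 0'; python3 -c "
from h import *;s=get_state();print(s['q'],s['tool_pos'])"
```

```text
clock: 16.05
tool_pos: [0.4405, 0.1765, 0.2211]
eef_rot: [0.703, 0.711, -0.002, -0.004]
contact_force: [0.5, 0.6, -1.0]
opening: 0.362
finger_force: 15.0
clock: 17.38
tool_pos: [0.4454, 0.1701, 0.2211]
eef_rot: [1.0, 0.007, -0.002, 0.0]
contact_force: [0.2, -0.3, -0.9]
opening: 0.364
finger_force: 15.0
[-0.8761033   0.64914746  0.69157085  2.05499703 -0.66585076  0.67559384
 -1.29725889] [0.4454307  0.17010375 0.22107251]
```

```bash
python3 -m inch '-1 0 0 0.03 0 0 0;-1 0 0 0.035 0 0 0;-1 0 0 0.035 0 0 0;-1 0 0 0.025 0 0 0;-1 0 0 0.01 0 0 0;-1 0 0 0.01 0 0 0;-1 0 0 0.01 0 0 0;-1 0 0 0 0 0 0;-1 0 0 0 0 0 0;-1 0 0 0.002 0 0 0;-1 0 0 0.002 0 0 0;-1 0 0 0 0 0 0;-1 0 0 0 0 0 0'; python3 -c "
from h import *;s=get_state();print(s['q'],s['tool_pos'])"
```

```text
clock: 18.47
tool_pos: [0.4448, 0.17, 0.0621]
eef_rot: [1.0, 0.006, -0.002, 0.0]
contact_force: [0.7, 0.1, -1.2]
opening: 0.36
finger_force: 15.0
[-0.60817668  0.87539036  0.24480789  2.14756213 -0.94633454  0.23275288
 -1.07390285] [0.4447636  0.17003728 0.06205998]
```

```bash
python3 -m inch '-0.1 0 0 0 0 0 0;0 0 0 0 0 0 0;0.1 0 0 0 0 0 0;0.1 0 0 0 0 0 0;0.1 0 0 0 0 0 0;0.1 0 0 0 0 0 0;0.1 0 0 -0.01 0 0 0;0.1 0 0 -0.02 0 0 0;0.1 0 0 -0.03 0 0 0;0.1 0 0 -0.04 0 0 0;0.1 0 0 -0.04 0 0 0;0.1 0 0 -0.04 0 0 0;0.1 0 0 0 0 0 0' && python3 -m inch '0.3 0 0 0 0 0 -0.12;0.3 0 0 0 0 0 -0.12;0.3 0 0 0 0 0 -0.12;0.3 0 0 0 0 0 -0.12;0.3 0 0 0 0 0 -0.12;0.3 0 0 0 0 0 -0.12;0.3 0 0 0 0 0 -0.12;0.3 0 0 0 0 0 -0.12;0.3 0 0 0 0 0 -0.12;0.3 0 0 0 0 0 -0.12;0.3 0 0 0 0 0 -0.12;0.3 0 0 0 0 0 -0.12;0.3 0 0 0 0 0 -0.12;0.3 0 0 0 0 0 0;0.3 0 0 0 0 0 0'
```

```text
clock: 19.55
tool_pos: [0.449, 0.17, 0.2476]
eef_rot: [1.0, 0.006, 0.003, -0.001]
contact_force: [1.6, 0.9, -0.5]
opening: 0.548
finger_force: 0.0
clock: 20.8
tool_pos: [0.4452, 0.1699, 0.2416]
eef_rot: [0.708, 0.706, -0.002, -0.002]
contact_force: [-0.1, 0.1, 0.3]
opening: 0.652
finger_force: 0.0
```

```bash
python3 -m inch '1 -0.0386 0.017 0 0 0 0;1 -0.0386 0.017 0 0 0 0;1 -0.0386 0.017 0 0 0 0;1 -0.0386 0.017 0 0 0 0;1 -0.0386 0.017 0 0 0 0;1 -0.0386 0.017 0 0 0 0;1 -0.0386 0.017 0 0 0 0;1 -0.0386 0.017 0 0 0 0;1 -0.0386 0.017 0 0 0 0;1 0 0 0 0 0 0;1 0 0 0.03 0 0 0;1 0 0 0.03 0 0 0;1 0 0 0.03 0 0 0;1 0 0 0 0 0 0;1 0 0 0 0 0 0;1 0 0 0 0 0 0' 20; python3 -c "
from look import *
p,W=look('w4')
p,W=look('top2','top');W=W.reshape(-1,3)
for c in((.45,.1),(.445,.17)):
  q=sel(W,c,.04,.085,.125);print(len(q),q.mean(0),q[:,2].max())
"
```

```text
clock: 22.13
tool_pos: [0.5973, -0.1733, 0.1527]
eef_rot: [0.707, 0.707, -0.002, -0.0]
contact_force: [1.6, -0.1, -0.6]
opening: 0.998
finger_force: 0.0
tcp [ 0.5973 -0.1733  0.1527]
tcp [ 0.5978 -0.1735  0.1533]
126 [0.45155611 0.10019309 0.0957681 ] 0.10509584181791266
52 [0.44494583 0.16735633 0.09804023] 0.11213780243858441
```

View pics/w4.png

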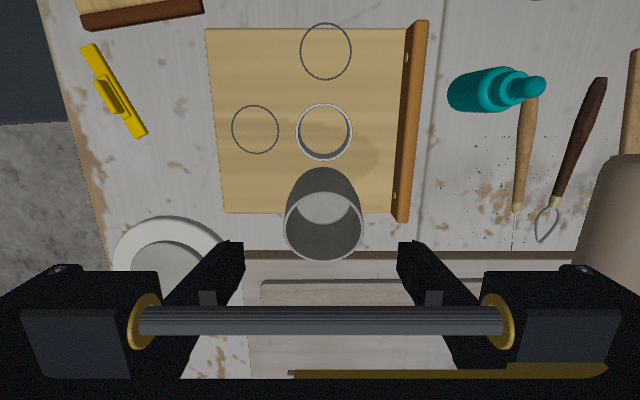

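The view shows the beaker at (323,225) between the open fingers, with the cutter behind it at (323,132). The bottle and stamp are off the stand, and the top-camera heights show both upright on the side board.

```bash
python3 -m inch '1 -0.005 0.0007 0.02 0 0 0;1 0 0 0.025 0 0 0;1 0 0 0.025 0 0 0;1 0 0 0.015 0 0 0;1 0 0 0.01 0 0 0;1 0 0 0 0 0 0;1 0 0 0 0 0 0;0.8 0 0 0 0 0 0;0.7 0 0 0 0 0 0;0.6 0 0 0 0 0 0;0.5 0 0 0 0 0 0;0.4 0 0 0 0 0 0;0.2 0 0 0 0 0 0;-1 0 0 0 0 0 0;-1 0 0 0 0 0 0;-1 0 0 0 0 0 0;-1 0 0 0 0 0 0' 20
```

```text
clock: 23.65
tool_pos: [0.5982, -0.1784, 0.0574]
eef_rot: [0.707, 0.707, -0.001, -0.0]
contact_force: [1.4, 0.2, 5.4]
opening: 0.732
finger_force: 20.0
```

```bash
python3 -m inch '-1 0 0 -0.01 0 0 0;-1 0 0 -0.03 0 0 0;-1 0 0 -0.035 0 0 0;-1 0 0 -0.035 0 0 0;-1 0 0 -0.033 0 0 0;-1 0.026 -0.0184 0 0 0 0;-1 0.026 -0.0184 0 0 0 0;-1 0.026 -0.0184 0 0 0 0;-1 0.026 -0.0184 0 0 0 0;-1 0.026 -0.0184 0 0 0 0;-1 0.026 -0.0184 0 0 0 0;-1 0.026 -0.0184 0 0 0 0;-1 0.026 -0.0184 0 0 0 0;-1 0 0 0 0 0 0;-1 0 0 0 0 0 0;-1 0 0 0.03 0 0 0;-1 0 0 0.03 0 0 0;-1 0 0 0.03 0 0 0;-1 0 0 0 0 0 0;-1 0 0 0 0 0 0' 20;  python3 -c "
from h import *;s=get_state();print(s['q'],s['tool_pos'])"
```

```text
clock: 25.32
tool_pos: [0.449, 0.0284, 0.1092]
eef_rot: [0.707, 0.707, -0.004, -0.002]
contact_force: [-0.5, -0.7, -2.3]
opening: 0.733
finger_force: 20.0
[-0.21994344  0.74716338  0.08712403  2.19958994 -0.28061845  0.21310112
  0.11808877] [0.44902022 0.02844895 0.10920851]
```

```bash
python3 -m inch '-1 0.001 0.002 0.015 0 0 0;-1 0 0 0.015 0 0 0;-1 0 0 0.01 0 0 0;-1 0 0 0.006 0 0 0;-1 0 0 0.004 0 0 0;-1 0 0 0 0 0 0;-1 0 0 0.002 0 0 0;-1 0 0 0.0015 0 0 0;-1 0 0 0 0 0 0;-1 0 0 0 0 0 0';  python3 -c "
from h import *;s=get_state();print(s['q'],s['tool_pos'])"
```

```text
clock: 26.15
tool_pos: [0.4515, 0.0307, 0.0566]
eef_rot: [0.707, 0.707, -0.002, -0.001]
contact_force: [0.1, -0.1, -2.4]
opening: 0.736
finger_force: 20.0
[-0.18904747  0.85908122  0.031176    2.21069507 -0.29632177  0.07988064
  0.12792915] [0.45153641 0.03069249 0.05664598]
```

```bash
python3 -m inch '-1 0 0 0.0012 0 0 0;-1 0 0 0 0 0 0;0.6 0 0 0 0 0 0;0.7 0 0 0 0 0 0;0.8 0 0 0 0 0 0;0.9 0 0 0 0 0 0;0.9 0 0 0 0 0 0;0.9 0 0 0 0 0 0;0.9 0 0 -0.01 0 0 0;0.9 0 0 -0.02 0 0 0;0.9 0 0 -0.03 0 0 0;0.9 0 0 -0.035 0 0 0;0.9 0 0 -0.035 0 0 0;0.9 0 0 0 0 0 0' && python3 -m inch '0.9 -0.0242 0.0245 0 0 0 0;0.9 -0.0242 0.0245 0 0 0 0;0.9 -0.0242 0.0245 0 0 0 0;0.9 -0.0242 0.0245 0 0 0 0;0.9 -0.0242 0.0245 0 0 0 0;0.9 -0.0242 0.0245 0 0 0 0;0.6 0 0 0.03 0 0 0;0.6 0 0 0.03 0 0 0;0.6 0 0 0.025 0 0 0;0.6 0 0 0 0 0 0;0.6 0 0 0 0 0 0;0.6 0 0 0 0 0 0' 20; python3 - <<'E'
from look import *
p,W=look('top3','top')
for c in((.45,.1),(.445,.17),(.4515,.031)):
  q=sel(W,c,.04,.085,.125);print(len(q),q.mean(0),q[:,2].max())
p,W=look('w5');q=sel(W,(.599,-.113),.04,.034,.05);print(fit(q,(.599,-.113)))
q=sel(W,(.433,-.27),.06,.019,.03);print('disc',len(q),q.mean(0))
E
```

```text
clock: 27.32
tool_pos: [0.4546, 0.0307, 0.1907]
eef_rot: [0.707, 0.707, 0.002, 0.002]
contact_force: [0.8, 0.2, 0.5]
opening: 0.951
finger_force: 0.0
clock: 28.32
tool_pos: [0.5993, -0.1145, 0.101]
eef_rot: [0.707, 0.707, -0.002, -0.001]
contact_force: [0.0, 0.4, 0.4]
opening: 0.803
finger_force: 0.0
tcp [ 0.5993 -0.1145  0.101 ]<stdin>:4: RuntimeWarning: Mean of empty slice.
  ret = um.true_divide(
Traceback (most recent call last):
ValueError: zero-size array to reduction operation maximum which has no identity
```

View pics/top3.png

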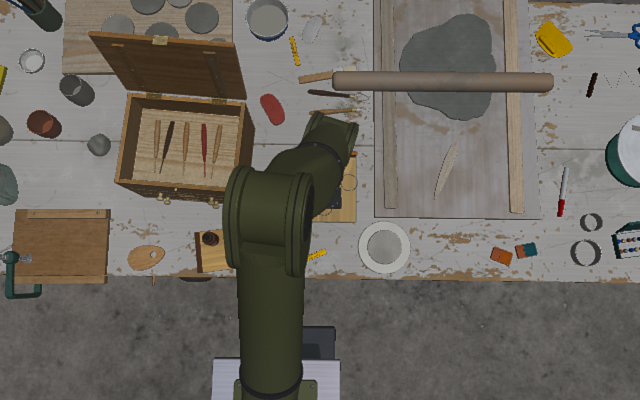

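The arm hides most of the side board in this top view. Only the bottle shows, at (210,238), so I'll check the others once the arm is clear. The TCP is over the cutter, so I'll grasp it now.

```bash
python3 -m inch '0.6 0 -0.0003 0.025 0 0 0;0.6 0 0 0.025 0 0 0;0.6 0 0 0.012 0 0 0;0.6 0 0 0.007 0 0 0;0.6 0 0 0.004 0 0 0;0.6 0 0 0 0 0 0;0.6 0 0 0 0 0 0' && python3 -m inch '0.4 0 0 0 0 0 0;0.3 0 0 0 0 0 0;0.2 0 0 0 0 0 0;0.1 0 0 0 0 0 0;0 0 0 0 0 0 0;-1 0 0 0 0 0 0;-1 0 0 0 0 0 0;-1 0 0 0 0 0 0;-1 0 0 0 0 0 0' 15
```

```text
clock: 28.95
tool_pos: [0.5988, -0.1146, 0.0276]
eef_rot: [0.707, 0.707, -0.002, -0.001]
contact_force: [0.2, 0.2, 0.2]
opening: 0.799
finger_force: 0.0
clock: 29.7
tool_pos: [0.5985, -0.1144, 0.027]
eef_rot: [0.707, 0.707, -0.002, -0.001]
contact_force: [0.8, -0.3, 3.5]
opening: 0.508
finger_force: 14.8
```

```bash
python3 -m inch '-1 0 0 -0.01 0 0 0;-1 0 0 -0.03 0 0 0;-1 0 0 -0.035 0 0 0;-1 0 0 -0.035 0 0 0;-1 0 0 0 0 0 0;-1 0 0 0 0 0 0' 15; python3 - <<'E'
from h import *
im=cv2.imread('pics/top0.png');c=camera_model('top');g=cv2.cvtColor(im,6)
o=(350,212);G=g[212:282,350:420]
for nm,m,z in(('bat',(G>190),.014),('disc',None,.023)):
    if m is None:
        h=np.zeros_like(G); cv2.circle(h,(34,35),23,255,-1); m=(h>0)&(G<190)
    m=cv2.morphologyEx(m.astype(np.uint8),cv2.MORPH_OPEN,np.ones((3,3)))
    ct=max(cv2.findContours(m,0,1)[0],key=cv2.contourArea);hull=cv2.convexHull(ct)
    P=np.array([plane(c,(x[0][0]+o[0],x[0][1]+o[1]),z) for x in ct])
    e=cv2.fitEllipse(ct);M=cv2.moments(hull)
    print(nm,fit(P,(.432,-.271)),plane(c,(e[0][0]+350,e[0][1]+212),z).round(4),e[1],G[35,34],G[35,3:12])
E
```

```text
clock: 30.2
tool_pos: [0.5996, -0.1146, 0.1389]
eef_rot: [0.707, 0.707, -0.001, 0.0]
contact_force: [-0.3, 0.1, -1.1]
opening: 0.506
finger_force: 14.9Traceback (most recent call last):
  File "<stdin>", line 8, in <module>
ValueError: max() iterable argument is empty
```

```bash
cat > disc.py <<'E'
from h import *
def disc(f,c,u0,u1,v0,v1,c0=(.432,-.271)):
    im=cv2.imread(f);G=cv2.cvtColor(im,6)[v0:v1,u0:u1];P0=np.array([[plane(c,(u,v),.018)[:2] for u in range(u0,u1)] for v in range(v0,v1)])
    R=np.hypot(P0[...,0]-c0[0],P0[...,1]-c0[1])
    a=np.median(G[R<.03]);b=np.median(G[(R>.052)&(R<.06)]);t=np.median(G[(R>.075)&(R<.085)]);print('grey',a,b,t)
    for nm,m,z in(('disc',(G<(a+b)/2)&(R<.055),.023),('bat',(G>(b+t)/2)|(R<.055),.014)):
        m=cv2.morphologyEx((m&(R<.078)).astype(np.uint8),cv2.MORPH_OPEN,np.ones((3,3)))
        ct=cv2.convexHull(max(cv2.findContours(m,0,1)[0],key=cv2.contourArea))
        e=cv2.fitEllipse(ct);print(nm,plane(c,(e[0][0]+u0,e[0][1]+v0),z).round(4),fit(np.array([plane(c,(x[0][0]+u0,x[0][1]+v0),z) for x in ct]),c0))
E
python3 - <<'E'
from disc import *;import pickle
disc('pics/top0.png',camera_model('top'),345,425,208,282)
disc('pics/w1.png',pickle.load(open('pics/w1.pkl','rb')),255,355,190,280,(.434,-.269))
E
```

```text
grey 115.0 151.0 129.0
disc [ 0.4319 -0.2701  0.023 ] (array([ 0.4321, -0.27  ,  0.0442]), 26, np.float64(0.0003))
bat [ 0.4314 -0.2717  0.014 ] (array([ 0.432 , -0.2717,  0.0656]), 26, np.float64(0.0002))
grey 154.0 185.0 166.0
disc [ 0.4336 -0.2661  0.023 ] (array([ 0.4336, -0.2674,  0.0443]), 27, np.float64(0.0004))
bat [ 0.4331 -0.2672  0.014 ] (array([ 0.4331, -0.2699,  0.066 ]), 36, np.float64(0.0001))
```

```bash
python3 -m inch '-1 -0.0223 -0.0238 0 0 0 0;-1 -0.0223 -0.0238 0 0 0 0;-1 -0.0223 -0.0238 0 0 0 0;-1 -0.0223 -0.0238 0 0 0 0;-1 -0.0223 -0.0238 0 0 0 0;-1 -0.0223 -0.0238 0 0 0 0;-1 -0.0223 -0.0238 0 0 0 0;-1 0 0 0 0 0 0;-1 0 0 0.03 0 0 0;-1 0 0 0.03 0 0 0;-1 0 0 0.02 0 0 0;-1 0 0 0 0 0 0;-1 0 0 0 0 0 0;-1 0 0 0 0 0 0'; python3 - <<'E'
from look import *
p,W=look('w6')
p,W=look('top4','top')
q=sel(W,(.4315,.09),.15,.085,.13);print(len(q))
for c,r in (((.45,.1),.03),((.445,.17),.03),((.4515,.031),.037)):
  q=sel(W,c,r,.085,.125);print(len(q),len(q) and (q.mean(0),q[:,2].max()))
E
```

```text
clock: 31.37
tool_pos: [0.4317, -0.2706, 0.0579]
eef_rot: [0.707, 0.707, -0.002, -0.001]
contact_force: [-0.4, -0.6, -0.9]
opening: 0.504
finger_force: 14.9
tcp [ 0.4317 -0.2706  0.0579]
tcp [ 0.4322 -0.2708  0.0584]
505
123 (array([0.45147845, 0.10031888, 0.09632211]), np.float64(0.10563051529886645))
57 (array([0.44457589, 0.16724109, 0.09721097]), np.float64(0.11346098895830341))
95 (array([0.44976867, 0.0289261 , 0.09073236]), np.float64(0.0971020353049876))
```

View pics/w6.png

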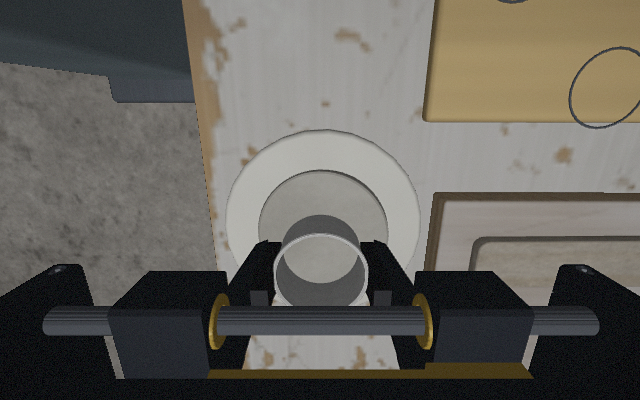

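The cutter is held level, with its rim at about (321,262), above the disc centred near column 323. The top-camera heights show all three items upright on the side board. I'll set the cutter down.

```bash
python3 -m inch '-1 0 0 0.01 0 0 0;-1 0 0 0.006 0 0 0;-1 0 0 0.002 0 0 0;-1 0 0 0.0015 0 0 0;-1 0 0 0 0 0 0;-1 0 0 0 0 0 0' && python3 -m inch '0.1 0 0 0 0 0 0;0.15 0 0 0 0 0 0;0.2 0 0 0 0 0 0;0.3 0 0 0 0 0 0;0.4 0 0 0 0 0 0;0.4 0 0 0 0 0 0;0.4 0 0 -0.01 0 0 0;0.4 0 0 -0.02 0 0 0;0.4 0 0 -0.04 0 0 0;0.4 0 0 -0.04 0 0 0;0.4 0 0 -0.04 0 0 0;0.4 0 0 0 0 0 0;0.4 0 0 0 0 0 0' && python3 - <<'E'
from look import *
from disc import *
p,W=look('w7');q=sel(W,(.432,-.27),.035,.043,.06);print('cutter',len(q),fit(q,(.432,-.27)),np.percentile(q[:,2],[50,99]))
c=camera_model('wrist');cv2.imwrite('pics/w7.png',p[...,::-1])
q=sel(W,(.432,-.27),.06,.019,.027);print('disc enclosing',cv2.minEnclosingCircle((q[:,:2]*1000).astype(np.float32)))
q=sel(W,(.432,-.27),.08,.01,.0165);print('bat',fit(q[np.hypot(q[:,0]-.432,q[:,1]+.27)>.064],(.432,-.27)),cv2.minEnclosingCircle((q[:,:2]*1000).astype(np.float32)))
E
```

```text
clock: 31.97
tool_pos: [0.4317, -0.2707, 0.0381]
eef_rot: [0.707, 0.707, -0.002, -0.001]
contact_force: [-0.2, -0.9, -0.9]
opening: 0.508
finger_force: 14.9
clock: 33.05
tool_pos: [0.4336, -0.2712, 0.1909]
eef_rot: [0.707, 0.707, -0.001, 0.001]
contact_force: [-0.2, -0.5, -0.6]
opening: 0.702
finger_force: 0.0
tcp [ 0.4336 -0.2712  0.1909]
cutter 429 (array([ 0.4318, -0.2679,  0.023 ]), 429, np.float64(0.0005)) [0.05100538 0.05278393]
disc enclosing ((433.0836486816406, -268.971923828125), 43.982513427734375)
bat (array([ 0.4328, -0.2694,  0.0658]), 1080, np.float64(0.001)) ((438.62030029296875, -270.0033264160156), 73.37395477294922)
```

View pics/w7.png

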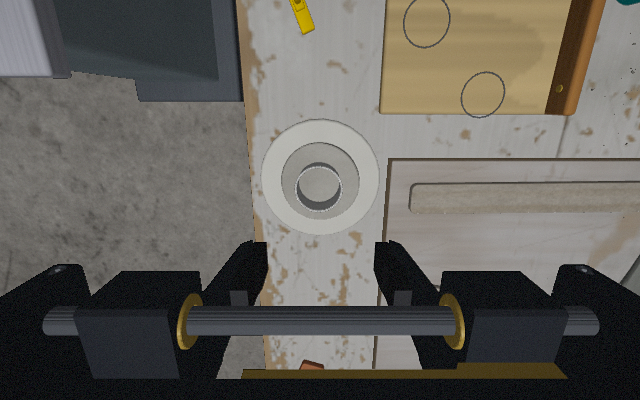

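The cutter stands rim up near the middle of the disc at (319,183), and the disc centre is at about (320,180). The offset is roughly 1.5 mm, so I'll fetch the beaker next.

```bash
python3 -m inch '0.9 0.0377 0.0022 0 0 0 0;0.9 0.0377 0.0022 0 0 0 0;0.9 0.0377 0.0022 0 0 0 0;0.9 0.0377 0.0022 0 0 0 0;0.9 0.0377 0.0022 0 0 0 0;0.9 0.0377 0.0022 0 0 0 0;0.9 0.0377 0.0022 0 0 0 0;0.9 0.0377 0.0022 0 0 0 0;1 0 0 0 0 0 0;1 0 0 0 0 0 0;1 0 0 0.03 0 0 0;1 0 0 0.015 0 0 0;1 0 0 0 0 0 0;1 0 0 0 0 0 0;1 0 0 0 0 0 0' 20
```

```text
clock: 34.35
tool_pos: [0.4494, 0.0297, 0.1429]
eef_rot: [0.708, 0.707, -0.002, -0.001]
contact_force: [0.3, -0.2, 0.1]
opening: 1.0
finger_force: 0.0
```

```bash
python3 -m inch '1 0.001 0.002 0.02 0 0 0;1 0 0 0.025 0 0 0;1 0 0 0.025 0 0 0;1 0 0 0.012 0 0 0;1 0 0 0.005 0 0 0;1 0 0 0 0 0 0;1 0 0 0 0 0 0;0.8 0 0 0 0 0 0;0.7 0 0 0 0 0 0;0.6 0 0 0 0 0 0;0.5 0 0 0 0 0 0;0.4 0 0 0 0 0 0;-1 0 0 0 0 0 0;-1 0 0 0 0 0 0;-1 0 0 0 0 0 0;-1 0 0 0 0 0 0' 20; python3 -c "
from h import *;s=get_state();print(s['q'])"
```

```text
clock: 35.68
tool_pos: [0.4514, 0.032, 0.0561]
eef_rot: [0.707, 0.707, -0.002, -0.001]
contact_force: [-0.6, -0.4, 6.7]
opening: 0.733
finger_force: 20.0
[-0.19272508  0.86021944  0.03240498  2.21140559 -0.31774767  0.07778974
  0.14645996]
```

```bash
python3 -m inch '-1 0 0 -0.01 0 0 0;-1 0 0 -0.03 0 0 0;-1 0 0 -0.035 0 0 0;-1 0 0 -0.035 0 0 0;-1 0 0 -0.035 0 0 0;-1 -0.0262 0.0183 0 0 0 0;-1 -0.0262 0.0183 0 0 0 0;-1 -0.0262 0.0183 0 0 0 0;-1 -0.0262 0.0183 0 0 0 0;-1 -0.0262 0.0183 0 0 0 0;-1 -0.0262 0.0183 0 0 0 0;-1 -0.0262 0.0183 0 0 0 0;-1 -0.0262 0.0183 0 0 0 0;-1 0 0 0.03 0 0 0;-1 0 0 0.03 0 0 0;-1 0 0 0.03 0 0 0;-1 0 0 0.03 0 0 0;-1 0 0 0 0 0 0;-1 0 0 0 0 0 0;-1 0 0 0 0 0 0' 20
```

```text
clock: 37.35
tool_pos: [0.5985, -0.1779, 0.0818]
eef_rot: [0.707, 0.707, -0.002, -0.0]
contact_force: [0.3, 0.2, -1.3]
opening: 0.734
finger_force: 20.0
```

```bash
python3 -m inch '-1 0.0005 -0.0003 0.01 0 0 0;-1 0 0 0.007 0 0 0;-1 0 0 0.004 0 0 0;-1 0 0 0.002 0 0 0;-1 0 0 0.001 0 0 0;-1 0 0 0 0 0 0;-1 0 0 0 0 0 0' && python3 -m inch '0.55 0 0 0 0 0 0;0.65 0 0 0 0 0 0;0.75 0 0 0 0 0 0;0.9 0 0 0 0 0 0;0.9 0 0 0 0 0 0;0.9 0 0 0 0 0 0;0.9 0 0 -0.01 0 0 0;0.9 0 0 -0.02 0 0 0;0.9 0 0 -0.035 0 0 0;0.9 0 0 -0.035 0 0 0;0.9 0 0 -0.04 0 0 0;0.9 0 0 -0.04 0 0 0;0.9 0 0 0 0 0 0'
```

```text
clock: 37.93
tool_pos: [0.5973, -0.1768, 0.0582]
eef_rot: [0.707, 0.707, -0.002, -0.001]
contact_force: [-3.6, 1.5, 12.7]
opening: 0.733
finger_force: 20.0
clock: 39.02
tool_pos: [0.6026, -0.1788, 0.2452]
eef_rot: [0.707, 0.707, 0.002, 0.006]
contact_force: [1.4, -1.0, -0.5]
opening: 0.954
finger_force: 0.0
```

```bash
python3 -m inch '0.5 0.0387 -0.0172 0 0 0 0;0.5 0.0387 -0.0172 0 0 0 0;0.5 0.0387 -0.0172 0 0 0 0;0.5 0.0387 -0.0172 0 0 0 0;0.5 0.0387 -0.0172 0 0 0 0;0.5 0.0387 -0.0172 0 0 0 0;0.5 0.0387 -0.0172 0 0 0 0;0.5 0.0387 -0.0172 0 0 0 0;0.1 0.0387 -0.0172 0 0 0 0;0.1 0 0 0 0 0 0' && python3 -m inch '0.1 0 0 0 0 0 0.12;0.1 0 0 0 0 0 0.12;0.1 0 0 0 0 0 0.12;0.1 0 0 0 0 0 0.12;0.1 0 0 0 0 0 0.12;0.1 0 0 0 0 0 0.12;0.1 0 0 0 0 0 0.12;0.1 0 0 0 0 0 0.12;0.1 0 0 0 0 0 0.12;0.1 0 0 0 0 0 0.12;0.1 0 0 0 0 0 0.12;0.1 0 0 0 0 0 0.12;0.1 0 0 0 0 0 0.12;0.1 0 0 0.03 0 0 0;0.1 0 0 0.03 0 0 0;0.1 0 0 0.03 0 0 0;0.1 0 0 0 0 0 0;0.1 0 0 0 0 0 0;0.1 0 0 0 0 0 0' 15
```

```text
clock: 39.85
tool_pos: [0.4413, 0.1753, 0.2365]
eef_rot: [0.701, 0.713, -0.001, -0.004]
contact_force: [0.5, 0.3, 0.9]
opening: 0.617
finger_force: 0.0
clock: 41.43
tool_pos: [0.4461, 0.1654, 0.1479]
eef_rot: [1.0, 0.006, -0.001, 0.0]
contact_force: [0.7, -0.1, -0.8]
opening: 0.549
finger_force: 0.0
```

```bash
python3 -m inch '0.1 -0.0013 -0.0046 0 0 0 0;0.1 0 0 0 0 0 0;0.1 0 0 0.03 0 0 0;0.1 0 0 0.025 0 0 0;0.1 0 0 0.015 0 0 0;0.1 0 0 0.01 0 0 0;0.1 0 0 0.0055 0 0 0;0.1 0 0 0 0 0 0;0.1 0 0 0 0 0 0;-0.1 0 0 0 0 0 0;-0.2 0 0 0 0 0 0;-0.3 0 0 0 0 0 0;-1 0 0 0 0 0 0;-1 0 0 0 0 0 0;-1 0 0 0 0 0 0;-1 0 0 0 0 0 0' 15; python3 -c "
from h import *;s=get_state();print(s['q'])"
```

```text
clock: 42.77
tool_pos: [0.4439, 0.1705, 0.0616]
eef_rot: [1.0, 0.006, -0.002, 0.0]
contact_force: [0.2, 0.9, 6.3]
opening: 0.361
finger_force: 15.0
[-0.60968482  0.87605374  0.24469702  2.15034062 -0.96165335  0.23041902
 -1.0603135 ]
```

```bash
python3 -m inch '-1 0 0 -0.01 0 0 0;-1 0 0 -0.03 0 0 0;-1 0 0 -0.04 0 0 0;-1 0 0 -0.04 0 0 0;-1 0 0 -0.04 0 0 0;-1 0 0 0 0 0 -0.12;-1 0 0 0 0 0 -0.12;-1 0 0 0 0 0 -0.12;-1 0 0 0 0 0 -0.12;-1 0 0 0 0 0 -0.12;-1 0 0 0 0 0 -0.12;-1 0 0 0 0 0 -0.12;-1 0 0 0 0 0 -0.12;-1 0 0 0 0 0 -0.12;-1 0 0 0 0 0 -0.12;-1 0 0 0 0 0 -0.12;-1 0 0 0 0 0 -0.12;-1 0 0 0 0 0 -0.12;-1 0 0 0 0 0 0' && python3 -m inch '-1 -0.0275 0.02 0 0 0 0;-1 -0.0275 0.02 0 0 0 0;-1 -0.0275 0.02 0 0 0 0;-1 -0.0275 0.02 0 0 0 0;-1 -0.0275 0.02 0 0 0 0;-1 -0.0275 0.02 0 0 0 0;-1 -0.0275 0.02 0 0 0 0;-1 -0.0275 0.02 0 0 0 0;-1 0 0 0 0 0 0;-1 0 0 0.03 0 0 0;-1 0 0 0.04 0 0 0;-1 0 0 0.04 0 0 0;-1 0 0 0.02 0 0 0;-1 0 0 0 0 0 0;-1 0 0 0 0 0 0;-1 0 0 0 0 0 0' 15
```

```text
clock: 44.35
tool_pos: [0.4438, 0.1699, 0.221]
eef_rot: [0.706, 0.708, -0.002, -0.002]
contact_force: [-0.6, -0.2, -1.0]
opening: 0.364
finger_force: 15.0
clock: 45.68
tool_pos: [0.6048, -0.0499, 0.092]
eef_rot: [0.707, 0.707, -0.001, -0.0]
contact_force: [-0.1, -0.8, -0.7]
opening: 0.363
finger_force: 15.0
```

```bash
python3 -m inch '-1 0 -0.0006 0.012 0 0 0;-1 0 0 0.008 0 0 0;-1 0 0 0.005 0 0 0;-1 0 0 0.002 0 0 0;-1 0 0 0 0 0 0;-1 0 0 0 0 0 0;-1 0 0 0 0 0 0' 15
```

```text
clock: 46.27
tool_pos: [0.6028, -0.0496, 0.0638]
eef_rot: [0.707, 0.707, -0.002, -0.001]
contact_force: [-0.9, -0.1, 3.0]
opening: 0.359
finger_force: 15.0
```

```bash
python3 -m inch '-0.1 0 0 0 0 0 0;0 0 0 0 0 0 0;0.1 0 0 0 0 0 0;0.1 0 0 0 0 0 0;0.1 0 0 0 0 0 0;0.1 0 0 -0.01 0 0 0;0.1 0 0 -0.02 0 0 0;0.1 0 0 -0.04 0 0 0;0.1 0 0 -0.04 0 0 0;0.1 0 0 -0.04 0 0 0;0.2 0.0214 -0.0217 0 0 0 0;0.2 0.0214 -0.0217 0 0 0 0;0.2 0.0214 -0.0217 0 0 0 0;0.2 0.0214 -0.0217 0 0 0 0;0.2 0.0214 -0.0217 0 0 0 0;0.2 0.0214 -0.0217 0 0 0 0;0.2 0.0214 -0.0217 0 0 0 0;0.2 0 0 0 0 0 0' && python3 -m inch '0.2 0 0 0 0 0 0.12;0.2 0 0 0 0 0 0.12;0.2 0 0 0 0 0 0.12;0.2 0 0 0 0 0 0.12;0.2 0 0 0 0 0 0.12;0.2 0 0 0 0 0 0.12;0.2 0 0 0 0 0 0.12;0.2 0 0 0 0 0 0.12;0.2 0 0 0 0 0 0.12;0.2 0 0 0 0 0 0.12;0.2 0 0 0 0 0 0.12;0.2 0 0 0 0 0 0.12;0.2 0 0 0 0 0 0.12;0.2 0 0 0.03 0 0 0;0.2 0 0 0.03 0 0 0;0.2 0 0 0 0 0 0;0.2 0 0 0 0 0 0;0.2 0 0 0 0 0 0' 15
```

```text
clock: 47.77
tool_pos: [0.4468, 0.1045, 0.2144]
eef_rot: [0.704, 0.71, -0.003, -0.004]
contact_force: [-0.8, 0.5, 0.3]
opening: 0.599
finger_force: 0.0
clock: 49.27
tool_pos: [0.4522, 0.0997, 0.1553]
eef_rot: [1.0, 0.006, -0.002, 0.0]
contact_force: [-0.5, -0.7, 0.7]
opening: 0.6
finger_force: 0.0
```

```bash
python3 -m inch '0.2 -0.0008 -0.0005 0.03 0 0 0;0.2 0 0 0.03 0 0 0;0.2 0 0 0.02 0 0 0;0.2 0 0 0.012 0 0 0;0.2 0 0 0.006 0 0 0;0.2 0 0 0 0 0 0;0.2 0 0 0 0 0 0;0 0 0 0 0 0 0;-0.1 0 0 0 0 0 0;-0.2 0 0 0 0 0 0;-0.3 0 0 0 0 0 0;-1 0 0 0 0 0 0;-1 0 0 0 0 0 0;-1 0 0 0 0 0 0;-1 0 0 0 0 0 0' 15; python3 -c "
from h import *;s=get_state();print(s['q'])"
```

```text
clock: 50.52
tool_pos: [0.4504, 0.1009, 0.0564]
eef_rot: [1.0, 0.006, -0.002, 0.0]
contact_force: [-0.9, 1.8, 6.1]
opening: 0.321
finger_force: 14.5
[-0.41909117  0.87318969  0.16472982  2.18861344 -0.95458809  0.15590258
 -0.92197721]
```

```bash
python3 -m inch '-1 0 0 -0.01 0 0 0;-1 0 0 -0.03 0 0 0;-1 0 0 -0.035 0 0 0;-1 0 0 -0.035 0 0 0;-1 0 0 -0.035 0 0 0;-1 0 0 0 0 0 -0.12;-1 0 0 0 0 0 -0.12;-1 0 0 0 0 0 -0.12;-1 0 0 0 0 0 -0.12;-1 0 0 0 0 0 -0.12;-1 0 0 0 0 0 -0.12;-1 0 0 0 0 0 -0.12;-1 0 0 0 0 0 -0.12;-1 0 0 0 0 0 -0.12;-1 0 0 0 0 0 -0.12;-1 0 0 0 0 0 -0.12;-1 0 0 0 0 0 -0.12;-1 0 0 0 0 0 -0.12;-1 0 0 0 0 0 0' && python3 -m inch '-1 -0.0272 0.011 0 0 0 0;-1 -0.0272 0.011 0 0 0 0;-1 -0.0272 0.011 0 0 0 0;-1 -0.0272 0.011 0 0 0 0;-1 -0.0272 0.011 0 0 0 0;-1 -0.0272 0.011 0 0 0 0;-1 -0.0272 0.011 0 0 0 0;-1 -0.0272 0.011 0 0 0 0;-1 0 0 0 0 0 0;-1 0 0 0.03 0 0 0;-1 0 0 0.04 0 0 0;-1 0 0 0.03 0 0 0;-1 0 0 0.02 0 0 0;-1 0 0 0 0 0 0;-1 0 0 0 0 0 0;-1 0 0 0 0 0 0' 15
```

```text
clock: 52.1
tool_pos: [0.4502, 0.1, 0.2007]
eef_rot: [0.706, 0.708, -0.003, -0.002]
contact_force: [0.4, 0.1, -1.6]
opening: 0.318
finger_force: 14.1
clock: 53.43
tool_pos: [0.5391, -0.1174, 0.0819]
eef_rot: [0.707, 0.707, -0.002, -0.001]
contact_force: [0.2, -0.7, -0.9]
opening: 0.322
finger_force: 14.4
```

```bash
python3 -m inch '-1 0.0003 0 0.01 0 0 0;-1 0 0 0.007 0 0 0;-1 0 0 0.004 0 0 0;-1 0 0 0.002 0 0 0;-1 0 0 0 0 0 0;-1 0 0 0 0 0 0;-1 0 0 0 0 0 0' 15 && python3 -m inch '-0.2 0 0 0 0 0 0;-0.1 0 0 0 0 0 0;0.1 0 0 0 0 0 0;0.3 0 0 0 0 0 0;0.3 0 0 0 0 0 0;0.3 0 0 0 0 0 0;0.3 0 0 -0.01 0 0 0;0.3 0 0 -0.02 0 0 0;0.3 0 0 -0.04 0 0 0;0.3 0 0 -0.04 0 0 0;0.3 0 0 -0.04 0 0 0;0.3 0 0 -0.04 0 0 0;0.3 0 -0.03 -0.04 0 0 0;0.3 0 -0.03 -0.04 0 0 0;0.3 0 -0.02 -0.02 0 0 0;0.3 0 0 0 0 0 0;0.3 0 0 0 0 0 0;0.3 0 0 0 0 0 0' && python3 - <<'E'
from look import *
p,W=look('w8')
S=(.537,-.116);B=(.598,-.178);D=(.602,-.049)
for c0,r,lo,hi,R in((B,.045,.088,.1,None),(D,.03,.02,.05,.0165),(D,.03,.05,.075,.0165),(S,.03,.034,.054,.011),(S,.03,.075,.1,None)):
    q=sel(W,c0,r,lo,hi);print(c0,lo,len(q)>20 and fit(q,c0,R))
E
```

```text
clock: 54.02
tool_pos: [0.5386, -0.1172, 0.0586]
eef_rot: [0.707, 0.707, -0.002, -0.001]
contact_force: [-1.2, -0.3, 5.6]
opening: 0.322
finger_force: 15.3
clock: 55.52
tool_pos: [0.4699, -0.1162, 0.3347]
eef_rot: [0.707, 0.708, -0.002, -0.001]
contact_force: [-0.8, -0.9, -0.1]
opening: 0.647
finger_force: 0.0
tcp [ 0.4699 -0.1162  0.3347]
(0.598, -0.178) 0.088 (array([ 0.5969, -0.1758,  0.0284]), 377, np.float64(0.0006))
(0.602, -0.049) 0.02 (array([ 0.6017, -0.0466]), 121, np.float64(0.0001))
(0.602, -0.049) 0.05 (array([ 0.6028, -0.0468]), 280, np.float64(0.001))
(0.537, -0.116) 0.034 (array([ 0.5384, -0.1163]), 54, np.float64(0.0009))
(0.537, -0.116) 0.075 (array([ 0.5367, -0.1144,  0.0131]), 186, np.float64(0.001))
```

View pics/w8.png

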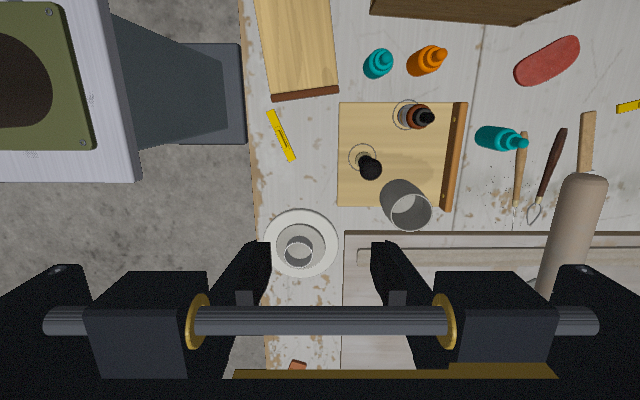

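The beaker (405,205), bottle (415,115) and stamp (367,162) stand upright on their original places to within 2 mm, and the cutter sits on the disc at (300,250). The arm is clear, so I'll hand in.

```bash
python3 -c "
from plant import r;print(r.finish_job())"
```

```text
the job is handed in; nothing more can be done
None
```

The job is handed in: the cutter stands rim up about 1.5 mm off the disc's centre, and the beaker, bottle and stamp are back upright within about 2 mm of their starting places, at about 56 s of the 131 s allowed.

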